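# Put the cookie tray under the heat lamp and switch it on

### The arm

A 6-joint arm with a two-finger parallel gripper is mounted at the origin on the work surface. World frame = base frame: x ahead of the robot, y to its left, z up, the work surface at z = 0. Lengths are in m, angles in rad, forces in N, time in s.
With the tool pointing down it reaches from about 0.35 to 0.725 m from the base axis. Payload 4.3 kg.
Tool frame: the origin (TCP) lies at the very end of the fingers, on their centre line; the grasp point (between the pads) lies 19 mm behind it (env.grasp_offset is the distance from the TCP to the grasp point, in m); z points along the fingers, y is the line along which they close (so a half turn about z gives the same grasp; the last joint's range is limited). The gripper opens to 85 mm and grips with 20 to 120 N. Pads are 22 mm wide; open, the fingers measure 114 mm over their backs; the gripper's body (76 mm by 85 mm) begins 54 mm behind the grasp point. The pads swing forward as they close: fully open they stand 13 mm farther back than shut.
Start: joints at [1.154, 0.377, 0.081, 1.274, 0, 1.46], TCP at [0.174, 0.548, 0.231] pointing down, gripper open.
Joint ranges: [-2.72, 2.72], [-0.84, 1.66], [-1.02, 1.22], [-1.77, 2.12], [-1.37, 1.28], [-3.14, 3.14]. Speed limits (rad/s): [2.57, 2.57, 3.14, 3.14, 3.14, 3.14].

### API

Orientations are given as [roll, pitch, yaw] about the fixed x, y, z axes, in that order (R = Rz(yaw) Ry(pitch) Rx(roll)).
In Python, from cell import env, ik, sensors, camera, camera_params, spot_in, silhouettes, spot_point gives the robot as it stands. Calls block until the motion is done:
- env.movep(position, orientation): joint-space move of the TCP to a pose.
- env.move_l(position, speed=0.15, orientation=None, contact_N=None): straight line of the TCP; orientation=None keeps the orientation; speed is the mean speed in m/s. With contact_N (N) it stops when the force on the tool has changed by that much, and returns True; else False.
- env.move_joints(angles): joint-space move.
- env.ungrasp() and env.grasp(effort=None): open the fingers fully, or close them until they stop; effort is the grip in N (None keeps the last).
- env.wait(seconds).
- ik(position, orientation): joint angles nearest the present ones, or None.
- sensors.sense(): the state.
- camera(name): name is "scene" or "top" or "wrist"; returns (picture, depth): 384x512x3 uint8, blue, green, red; 384x512 float32, m along the optical axis (not along the pixel's ray), 0 where there is no reading.
- camera_params(name): a dict with "camera_matrix" (3x3 intrinsics, pixels), "pose" (4x4, takes a point from camera to world coordinates). Camera axes: x right, y up, looking along -z (the intrinsics and any distortion apply to the point x, -y, -z); pixel columns grow to the right and rows downward; lengths in m; the calibration is good to about 2 mm. A picture is of the moment at which its call begins: read the wrist's pose just before it. camera_params takes no time and is no camera call; for the wrist camera it gives the pose at the moment of the call.
A pose or a line that the arm cannot do raises env.MotionError and nothing moves.
- env.finish_job(): hands the job in; it is judged then, once.
Trained networks look in the newest picture that a camera, given by its name, has taken for a name from the list of things; names that differ only in an ending like _2 or _b are one class to them, and where a whole thing is asked for, a point or a joint stands for the part that bears it (a point fixed in the world has none). Each returns a list of dicts, best first, with "p" (0 to 1); they miss things now and then, are a little off and sometimes report something else, mostly with a low value. They report only what shows in the picture. A call takes as long as a camera call. They do not tell look-alikes from the thing itself.
- spot_in(camera, query): "box" ([left, top, right, bottom] in pixels, round what is visible of it).
- silhouettes(camera, query): "region" (384x512 bool, what is visible of it) and "box" ([left, top, right, bottom] in pixels, round what is visible of it).
- spot_point(camera, query): "xy" ([column, row] in pixels: a listed point, or the origin of a listed thing).
The state is a dict: "time_s": time; "joints": joint angles; "joint_velocities": joint speeds; "joint_torque": joint torques, N m; "tool_pos": TCP position; "tcp_rot": TCP orientation; "ft_force": force on the tool from outside, world axes, zero at the start; "moment": the same for the moment, N m; "grip_width": finger opening in m; "grip_force": force on a finger pad.
Only numpy, scipy, OpenCV 4.12 (cv2) and the standard library are available. Lean on these libraries where they do the work, as an engineer would, in place of code of your own. Each camera call takes 0.05 s, during which the arm holds its last target. There are 200 camera calls.

### The job

Take the tray of cookies by its upright handle and slide it between the guides under the heat-lamp hood until it is fully home against the back stop, with all four cookies still on it. Then, with the tray in place, press the sprung selector knob on the control box down, turn it clockwise past its stop until its nose faces the bar mark, and let it spring back up there. Leave the other things on the counter where they are, and let go of everything.

Things in the scene. Friction and masses are not known exactly. Their poses are not given: they have to be found in the camera images.
- tray: aluminium baking tray, 180 (x) x 150 (y) mm, rim 20 high, floor 4 thick, about 0.4 kg, with an upright handle at the middle of its near (-x) edge. Origin: centre of its underside; x points from the handle to the far edge, z up
- tray_grip (a point): point to grip in the tray's upright black handle: 100 mm behind the tray's centre (tray -x), 56 mm above its underside. The handle's grip is 36 mm (tray x) by 22 mm (tray y), from 30 to 75 mm above the underside. Axes as the tray's
- cookie0: cookie lying flat on the tray, 64 mm across, 18 high, 50 g. Origin: centre of its underside
- cookie1: cookie lying flat on the tray, 64 mm across, 18 high, 50 g. Origin: centre of its underside
- cookie2: cookie lying flat on the tray, 64 mm across, 18 high, 50 g. Origin: centre of its underside
- cookie3: cookie lying flat on the tray, 64 mm across, 18 high, 50 g. Origin: centre of its underside
- hood: fixed steel heat-lamp hood. Origin: on the counter, middle of its bay's front edge; x points into the bay, z up. Bay 166 mm wide (y) between side walls, 115 deep to a 40 high back stop; lamp housing overhead, 110 to 160 mm above the counter over x 0 to 135. Two flared guides (30 high) reach 37 mm out in front of the walls, widening to 205
- bay_home (a point): point on the counter, 25 mm inside the bay's front edge on its centre line: the tray's origin lies here when the tray is home against the back stop. Axes as the hood's
- control: fixed grey control box with a steel top, 130 (x) x 100 (y) x 75 mm high, left or right of the tray, the black selector knob upright in the middle of its top. On the top, three small black dots show the off zone and one longer black bar, on the box's +x side, the set mark. Origin: centre of its underside; z up
- set_mark (a point): middle of the bar mark (22 x 7 mm) on top of the control box, 50 mm from the knob's axis along the box's +x: the knob's pointed nose is turned to face it
- knob_grip (a point): on the knob's axis, at the height to grip, 39 mm above the box's top when up. Round skirt 68 mm across, its top face 19 mm below this point; on it an upright grip bar 58 mm long (31 mm behind the axis to 27 ahead), 16 wide, up to 13 mm above this point. x points along the bar to its pointed nose (white line), z up. Turns and sinks with the knob
- knob_turn (a joint): angle of the knob, rad, growing clockwise seen from above, 0 to 1.62. Moves freely between 0 and 0.5 (off zone); a stop blocks it there unless the knob is pressed (do not force it); at 1.1 (within 0.12) it faces the set mark, and springs up again when let go. Between and beyond it stays down
- knob_press (a joint): how far the knob is pressed down, m: 0 up, 0.010 fully down. Sprung (5.5 N at first, 10 N fully down); the stop is cleared when it is at least 0.008 down
- scale: fixed kitchen scale, white with a steel platter, 130 x 110 x 47 mm, standing on the other side of the tray from the control box, not used. Origin: centre of its underside
- bowl: small steel bowl, 170 mm across, 70 tall; a bystander to be left alone. Origin: centre of its underside
- spatula: wooden-handled spatula lying flat, 280 mm long; a bystander to be left alone. Origin: in the middle of its length, on the counter
- bakery_box: closed cardboard bakery box, 180 x 140 x 70 mm; a bystander to be left alone. Origin: centre of its underside
- cup: white cup, 72 mm across, 90 tall; a bystander to be left alone. Origin: centre of its underside
Things that resemble listed ones, but are neither listed nor needed, are in the scene too. Leave any blue, purple or turquoise look-alike of the cookie3 alone.

How it is judged:
By the outcome, as a careful person would: the job done as asked, in the order asked, and still so for the second after the job is handed in, with the robot touching nothing.
It also fails if it takes over 53 s, if anything falls off the work surface, if the arm or the gripper's body presses on something with over 40 N, if the wrist force passes 120 N, or if a joint passes its speed limit or range.

## Working session

There is one attempt and no reset: what is moved stays moved. The work goes in short steps, each a Python script; the robot and the scene stay as the last script left them, time stands still between calls to the robot, and variables do not carry over. Pictures are saved under pics/ and viewed, at most 10 in all, crops included, and the job is handed in when it is done.

```bash
mkdir -p pics; ls; cat > h.py <<'E'
import numpy as np, cv2
from cell import env, ik, sensors, camera, camera_params, spot_in, silhouettes, spot_point
def cloud(name,depth,pose=None):
    p=camera_params(name);K=p["camera_matrix"];T=np.array(p["pose"]) if pose is None else pose
    v,u=np.mgrid[0:384,0:512]
    X=np.stack([(u-K[0][2])/K[0][0]*depth,-(v-K[1][2])/K[1][1]*depth,-depth],-1)
    W=X@T[:3,:3].T+T[:3,3]; W[depth<=0]=np.nan
    return W
def onplane(name,xy,z):
    p=camera_params(name);K=p["camera_matrix"];T=np.array(p["pose"])
    d=T[:3,:3]@np.array([(xy[0]-K[0][2])/K[0][0],-(xy[1]-K[1][2])/K[1][1],-1])
    return T[:3,3]+d*(z-T[2,3])/d[2]
E
python3 - <<'E'
from h import *
np.set_printoptions(precision=3,suppress=True)
for c in ["top","scene"]:
    im,d=camera(c); cv2.imwrite(f"pics/{c}0.png",im); np.save(f"{c}0.npy",d)
    print(c, camera_params(c))
    W=cloud(c,d)
    for q in ["tray","hood","control","scale","bowl","knob_grip","cookie0","cookie3"]:
        for s in silhouettes(c,q)[:5]:
            w=W[s["region"]]; print(c,q,round(s["p"],2),np.round(s["box"]),np.nanmedian(w,0),np.nanpercentile(w,98,axis=0)[2])
    for q,z in [("tray",0),("tray_grip",.056),("hood",0),("bay_home",0),("control",0),("set_mark",.075),("knob_grip",.114)]:
        for s in spot_point(c,q)[:2]: print(c,q,round(s["p"],2),s["xy"],onplane(c,s["xy"],z)[:2])
print(sensors.sense())
E
```

```text
pics
top {'camera_matrix': array([[371.442,   0.   , 256.809],
       [  0.   , 371.442, 190.021],
       [  0.   ,   0.   ,   1.   ]]), 'pose': array([[-0.005,  0.983, -0.182,  0.299],
       [-1.   , -0.006, -0.009, -0.001],
       [-0.01 ,  0.181,  0.983,  1.267],
       [ 0.   ,  0.   ,  0.   ,  1.   ]])}
top tray 0.76 [258. 148. 311. 213.] [ 0.57  -0.088  0.006] 0.07480581207693054
top hood 0.88 [239.  79. 304. 144.] [ 0.783 -0.034  0.16 ] 0.16714436823281686
top control 0.97 [330. 151. 373. 199.] [ 0.566 -0.294  0.075] 0.12779510682850048
top control 0.25 [270. 182. 286. 201.] [ 0.527 -0.055  0.018] 0.025793438235236735
top scale 0.83 [177. 160. 213. 202.] [0.56  0.225 0.045] 0.05165878505502739
top scale 0.37 [270. 183. 287. 200.] [ 0.526 -0.055  0.019] 0.025849091785331648
top bowl 0.79 [384. 204. 441. 262.] [ 0.375 -0.502  0.027] 0.07121845890916803
top bowl 0.62 [ 96. 188. 145. 246.] [0.434 0.455 0.07 ] 0.07477434357636617
top knob_grip 0.92 [341. 163. 369. 182.] [ 0.571 -0.303  0.096] 0.12975663884580596
top knob_grip 0.18 [323. 249. 348. 271.] [ 0.3   -0.25   0.034] 0.092
[... 3280 characters left out ...]
1 [200.5, 224.1] [ 0.732 -0.049]
scene bay_home 0.43 [262.3, 152.9] [ 0.314 -0.231]
scene control 0.67 [198.8, 168.1] [ 0.585 -0.311]
scene set_mark 0.66 [188.5, 162.5] [ 0.635 -0.292]
scene knob_grip 0.51 [198.2, 149.4] [ 0.583 -0.297]
{'time_s': 1.6, 'joints': array([ 1.154,  0.377,  0.081,  1.274, -0.   ,  1.46 ]), 'joint_velocities': array([-0.001,  0.001,  0.001,  0.   ,  0.001,  0.001]), 'joint_torque': array([ -0.001, -46.351,  27.015,   0.   ,  -0.   ,  -0.   ]), 'tool_pos': array([0.174, 0.548, 0.231]), 'tcp_rot': array([3.142, 0.   , 2.835]), 'ft_force': array([ 0.583, -0.624,  0.227]), 'moment': array([-0.024,  0.001,  0.008]), 'grip_force': 0.0, 'grip_width': 0.08524806230435264}
```

```bash
python3 - <<'E'
import cv2
a=cv2.imread("pics/top0.png")[70:280,90:450]
cv2.imwrite("pics/topc.png",cv2.resize(a,None,fx=2.2,fy=2.2,interpolation=cv2.INTER_CUBIC))
E
```

```text
(no output)
```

View pics/topc.png

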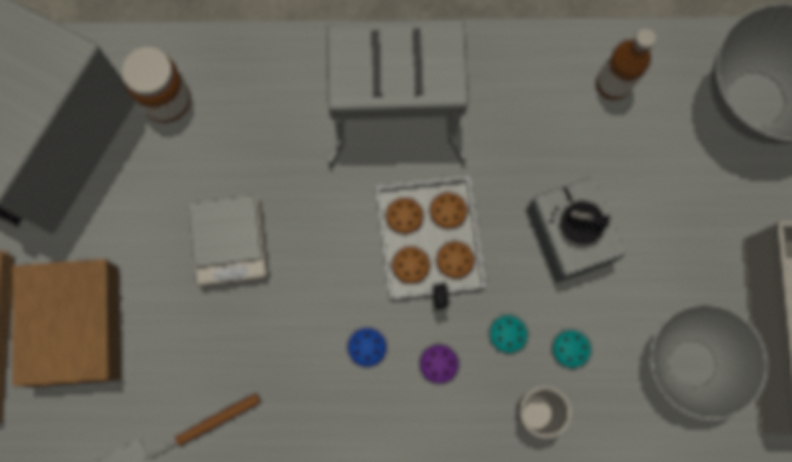

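The four brown cookies on the tray (crop ~(404,215), (449,210), (410,265), (456,260)) are the wanted ones. The blue, purple and turquoise discs below them (crop ~(367,347), (439,364), (508,334), (571,349)) are look-alikes. The control box is on the right (585,235), the hood at the top (398,100). Next, close wrist views.

```bash
python3 - <<'E'
from h import *
np.set_printoptions(precision=3,suppress=True)
for y in (0.05,0.05+np.pi,.05-np.pi): 
    for p in ([.48,-.09,.3],[.657,-.03,.037],[.58,-.297,.2]): print(y,p,ik(p,[np.pi,0,y]))
E
```

```text
0.05 [0.48, -0.09, 0.3] [-0.315  0.19   0.003  1.384  0.     2.776]
0.05 [0.657, -0.03, 0.037] [-0.142  0.654  0.018  0.935  0.     2.95 ]
0.05 [0.58, -0.297, 0.2] [-0.571  0.549  0.27   1.292  0.     2.521]
3.191592653589793 [0.48, -0.09, 0.3] [-0.315  0.19   0.003  1.384  0.    -0.365]
3.191592653589793 [0.657, -0.03, 0.037] [-0.142  0.654  0.018  0.935  0.    -0.192]
3.191592653589793 [0.58, -0.297, 0.2] [-0.571  0.549  0.27   1.292  0.    -0.621]
-3.0915926535897933 [0.48, -0.09, 0.3] [-0.315  0.19   0.003  1.384  0.    -0.365]
-3.0915926535897933 [0.657, -0.03, 0.037] [-0.142  0.654  0.018  0.935  0.    -0.192]
-3.0915926535897933 [0.58, -0.297, 0.2] [-0.571  0.549  0.27   1.292  0.    -0.621]
```

```bash
python3 - <<'E'
from h import *
np.set_printoptions(precision=3,suppress=True)
env.movep([.5,-.06,.36],[np.pi,0,np.pi])
im,d=camera("wrist"); P=camera_params("wrist")["pose"]; print(P, camera_params("wrist")["camera_matrix"])
cv2.imwrite("pics/w1.png",im); np.savez("w1.npz",im=im,d=d,P=P)
for q,z in [("tray",0),("tray_grip",.056),("hood",0),("bay_home",0),("control",0),("set_mark",.075),("knob_grip",.114)]:
    for s in spot_point("wrist",q)[:2]: print(q,round(s["p"],2),s["xy"],onplane("wrist",s["xy"],z)[:2])
s=sensors.sense();print(s["time_s"],s["joints"],s["tool_pos"])
E
```

```text
[[-0.001 -0.947 -0.321  0.418]
 [ 1.    -0.002 -0.    -0.059]
 [-0.    -0.321  0.947  0.504]
 [ 0.     0.     0.     1.   ]] [[269.554   0.    255.906]
 [  0.    269.554 193.624]
 [  0.      0.      1.   ]]
tray 0.59 [240.5, 186.8] [ 0.575 -0.09 ]
tray_grip 0.77 [233.1, 137.0] [ 0.472 -0.097]
hood 0.32 [124.6, 187.6] [ 0.577 -0.317]
control 0.85 [127.4, 188.2] [ 0.578 -0.312]
set_mark 0.83 [120.4, 228.1] [ 0.628 -0.298]
knob_grip 0.93 [95.0, 209.1] [ 0.576 -0.311]
4.4917 [-0.245  0.232  0.211  1.55  -0.    -0.245] [ 0.5  -0.06  0.36]
```

View pics/w1.png

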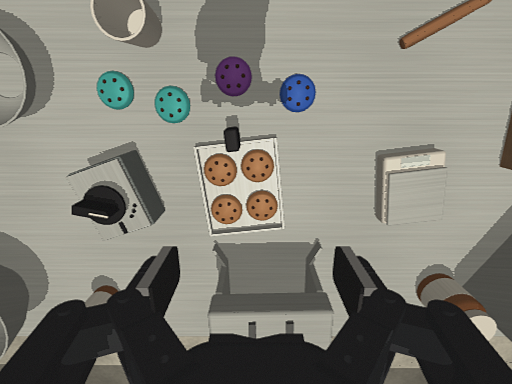

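The wrist view shows the tray (240,185) with its black handle at (232,137), the control box with the knob at (98,208), dots at (133,212), the bar mark at (123,227), and the bay mouth at (268,250).

```bash
python3 - <<'E'
from h import *
np.set_printoptions(precision=3,suppress=True)
def rect(P):
    r=cv2.minAreaRect((P[:,:2]*1000).astype(np.float32)); return np.round(r[0],1),np.round(r[1],1),round(r[2],2)
z=np.load("w1.npz"); W=cloud("wrist",z["d"],z["P"]).reshape(384,512,3)
T=cloud("top",np.load("top0.npy")); S=cloud("scene",np.load("scene0.npy"))
def sel(W,x0,x1,y0,y1,z0,z1):
    m=(W[...,0]>x0)&(W[...,0]<x1)&(W[...,1]>y0)&(W[...,1]<y1)&(W[...,2]>z0)&(W[...,2]<z1); return W[m]
for n,C in (("w",W),("t",T),("s",S)):
    for nm,b in (("tray",(.46,.7,-.2,.02,.008,.03)),("handle",(.42,.53,-.16,-.03,.067,.085)),("house",(.68,.9,-.2,.13,.145,.175)),("box",(.48,.68,-.4,-.21,.065,.083)),("knobtop",(.5,.65,-.4,-.21,.118,.14)),("guides",(.68,.73,-.16,.1,.012,.04))):
        P=sel(C,*b)
        if len(P)>5: print(n,nm,len(P),rect(P),P.mean(0),P[:,1].min(),P[:,1].max())
    P=sel(C,.5,.65,-.4,-.21,.118,.14)
    if len(P)>5: u,s,v=np.linalg.svd(P[:,:2]-P[:,:2].mean(0)); print("bar dir",v[0],np.degrees(np.arctan2(v[0][1],v[0][0])))
im=z["im"]
a=cv2.resize(im[225:345,190:350],None,fx=4,fy=4,interpolation=cv2.INTER_CUBIC); cv2.imwrite("pics/hood.png",a)
E
```

```text
w tray 4412 (array([582.6, -87.4]), array([220. , 150.1]), 6.61) [ 0.571 -0.09   0.019] -0.1722946394441378 -0.005637775438411478
w handle 321 (array([474.7, -99.6]), array([36.1, 22. ]), 6.55) [ 0.474 -0.099  0.075] -0.11111122497999786 -0.08795931464590462
w house 3881 (array([766.7, -36.2]), array([201.6,  78.8]), 89.53) [ 0.751 -0.029  0.159] -0.13696640436553065 0.0646682931083844
w box 2949 (array([ 577.2, -307. ]), array([130.,  99.]), 19.16) [ 0.567 -0.299  0.075] -0.3745089948920324 -0.2415561966650157
w knobtop 465 (array([ 576.6, -309.7]), array([58. , 16.7]), 78.47) [ 0.575 -0.31   0.127] -0.33968427096804266 -0.2812900861348949
w guides 281 (array([712.9, -37.8]), array([ 38.9, 219.7]), 1.4) [ 0.711 -0.026  0.025] -0.14796341508249966 0.07161739122146754
bar dir [0.196 0.981] 78.70138729927369
t tray 1363 (array([574.4, -84.7]), array([207.4, 188.7]), 17.53) [ 0.573 -0.086  0.018] -0.16977531948369812 0.012984142489664074
t handle 75 (array([472.8, -96.9]), array([33.4, 22.1]), 3.51) [ 0.473 -0.097  0.074] -0.10774758699588576 -0.08510390986462377
t house 2574 (array([79
[... 651 characters left out ...]
0.015003623163838298
s handle 44 (array([478.7, -98.5]), array([38.2, 24.4]), 2.05) [ 0.48  -0.097  0.073] -0.111299999941875 -0.08621137940112866
s house 1881 (array([802.7, -33.1]), array([136. , 205.5]), 1.63) [ 0.806 -0.024  0.16 ] -0.13706844589063183 0.07114530048847911
s box 392 (array([ 581.9, -306. ]), array([133.9, 108.3]), 18.83) [ 0.59  -0.291  0.074] -0.3703673116240339 -0.23694689018456316
s knobtop 45 (array([ 580.8, -311.8]), array([60.9, 14.9]), 78.26) [ 0.582 -0.308  0.126] -0.341699176001684 -0.28197733117234935
s guides 46 (array([713.7,  61.5]), array([12.2, 35.9]), 60.72) [0.713 0.063 0.023] 0.04745802105983654 0.07508212601007924
bar dir [0.202 0.979] 78.32692433283474
```

View pics/hood.png

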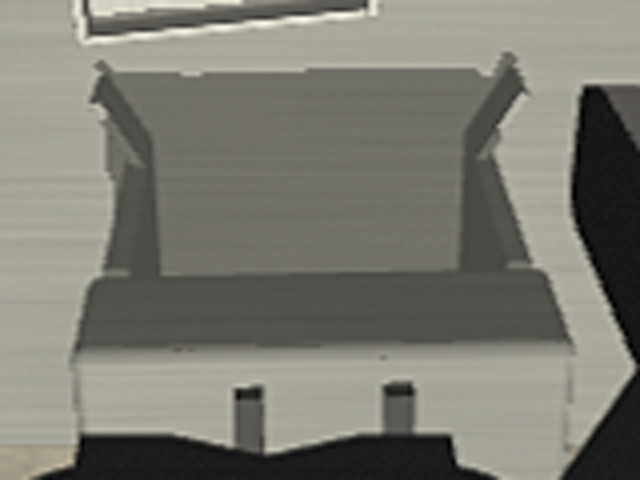

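Measurements agree across the cameras: handle at (0.4745,-0.0995) with yaw 6.5°, hood front at about (0.729,-0.037) with yaw 1.6°, knob axis at (0.577,-0.307), nose at 78.6°, set direction 19.2°. Next step is the tray: grasp and align.

```bash
python3 - <<'E'
from h import *
np.set_printoptions(precision=3,suppress=True)
def st(n):
    s=sensors.sense(); print(n,round(s["time_s"],2),s["tool_pos"],s["ft_force"],round(s["grip_width"],4),s["grip_force"])
r=np.radians; O=lambda a:[np.pi,0,r(180+a)]
env.movep([.4745,-.0995,.15],O(6.5))
env.move_l([.4745,-.0995,.037],.12); st("down")
env.grasp(40); st("grasp")
h=np.array([.729,-.037]); a=1.6; d=np.array([np.cos(r(a)),np.sin(r(a))])
g=h-d*(.130+.1)
env.move_l([*g,.037],.05,O(a)); st("aligned")
im,dd=camera("wrist"); P=camera_params("wrist")["pose"]; np.savez("w2.npz",im=im,d=dd,P=P); cv2.imwrite("pics/w2.png",im)
E
```

```text
down 6.45 [ 0.475 -0.1    0.038] [ 0.181 -0.321  0.144] 0.0856 0.0
grasp 7.05 [ 0.475 -0.099  0.037] [-0.845 -0.291  2.889] 0.0218 39.93739128112793
aligned 8.43 [ 0.499 -0.045  0.037] [-2.891 -4.481  5.145] 0.0214 40.08342683315277
```

View pics/w2.png

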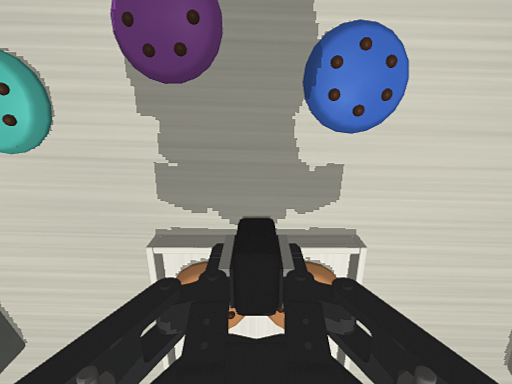

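The handle is held between the pads at (256,265), with the tray square to the gripper and the cookies in place. Push it home, stopping on contact.

```bash
python3 - <<'E'
from h import *
np.set_printoptions(precision=3,suppress=True)
def st(n):
    s=sensors.sense(); print(n,round(s["time_s"],2),s["tool_pos"],s["ft_force"],round(s["grip_width"],4),s["grip_force"])
r=np.radians
h=np.array([.729,-.037]); a=1.6; d=np.array([np.cos(r(a)),np.sin(r(a))])
g=h-d*.075
c=env.move_l([*(g-d*.02),.037],.07,contact_N=15); st(f"near {c}")
if not c:
    c=env.move_l([*(g+d*.008),.037],.03,contact_N=15); st(f"home {c}")
for n in ("top","scene"):
    im,dd=camera(n); cv2.imwrite(f"pics/{n}3.png",im); np.save(f"{n}3.npy",dd)
im=cv2.imread("pics/scene3.png")[150:280,140:300]; cv2.imwrite("pics/s3.png",cv2.resize(im,None,fx=4,fy=4,interpolation=cv2.INTER_CUBIC))
E
```

```text
near True 8.93 [ 0.503 -0.044  0.037] [ 0.119 -0.099  2.972] 0.0214 39.87347424030304
```

View pics/s3.png

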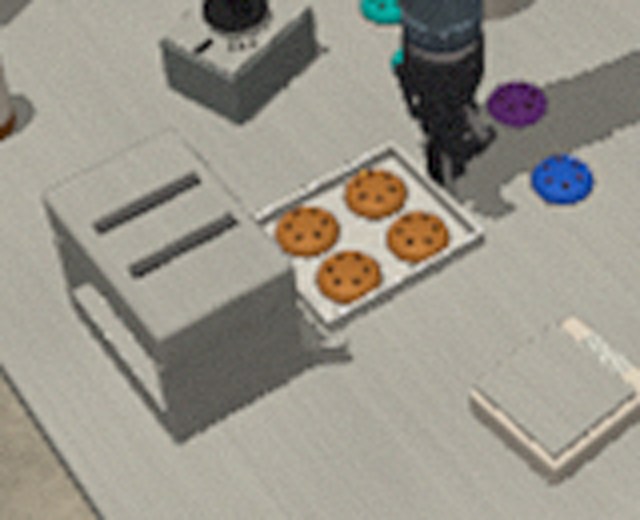

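The tray sits with its front just at the guides and all four cookies on it. The contact stop fired after 4 mm, so I need to tell friction or inertia apart from a guide hit by measuring tray against guides.

```bash
python3 - <<'E'
from h import *
np.set_printoptions(precision=3,suppress=True)
T=cloud("top",np.load("top3.npy")); S=cloud("scene",np.load("scene3.npy"))
def sel(W,x0,x1,y0,y1,z0,z1):
    m=(W[...,0]>x0)&(W[...,0]<x1)&(W[...,1]>y0)&(W[...,1]<y1)&(W[...,2]>z0)&(W[...,2]<z1); return W[m]
for n,C in (("t",T),("s",S)):
    for x in np.arange(.53,.74,.01):
        P=sel(C,x,x+.01,-.17,.12,.012,.04)
        if len(P): print(n,round(x,3),len(P),P[:,1].min(),P[:,1].max(),"zmaxL",P[P[:,1].argmax()],"R",P[P[:,1].argmin()])
E
```

```text
t 0.53 2 0.029933336594691846 0.03355016768822083 zmaxL [0.537 0.034 0.018] R [0.539 0.03  0.025]
t 0.54 6 0.030037675782887126 0.033599995439119484 zmaxL [0.541 0.034 0.016] R [0.547 0.03  0.021]
t 0.55 5 0.030004937767864837 0.033514202606227665 zmaxL [0.558 0.034 0.018] R [0.557 0.03  0.021]
t 0.56 6 0.02999920235533615 0.033505504538493706 zmaxL [0.561 0.034 0.018] R [0.561 0.03  0.021]
t 0.57 5 0.030008481897135866 0.03340683806051934 zmaxL [0.578 0.033 0.021] R [0.579 0.03  0.02 ]
t 0.58 5 0.03000373595332575 0.03338179688569618 zmaxL [0.589 0.033 0.021] R [0.582 0.03  0.019]
t 0.59 4 0.03016342887902525 0.033441060391882715 zmaxL [0.6   0.033 0.019] R [0.591 0.03  0.013]
t 0.6 3 0.03329629916455673 0.033479094210878316 zmaxL [0.607 0.033 0.017] R [0.602 0.033 0.024]
t 0.61 2 0.03334229041869472 0.03336427854690508 zmaxL [0.617 0.033 0.021] R [0.613 0.033 0.022]
t 0.62 3 0.03333758091709906 0.033478979900216366 zmaxL [0.626 0.033 0.016] R [0.621 0.033 0.022]
t 0.63 5 0.022968987684256908 0.033399174412068126 zmaxL [0.639 0.033 0.019] R [0.639 0.023 0.019]
t 0.64 4 0.02303933729
[... 2401 characters left out ...]
17]
s 0.67 36 -0.11377627019230341 0.03846536070694773 zmaxL [0.678 0.038 0.026] R [ 0.676 -0.114  0.016]
s 0.68 11 -0.11348330726949507 0.03911594439834132 zmaxL [0.688 0.039 0.017] R [ 0.681 -0.113  0.02 ]
s 0.69 26 -0.012445884685893804 0.07124917651464258 zmaxL [0.7   0.071 0.018] R [ 0.694 -0.012  0.021]
s 0.7 11 0.06294273605972622 0.07150938390176231 zmaxL [0.707 0.072 0.031] R [0.702 0.063 0.029]
s 0.71 15 0.05579789139987956 0.06851792859921424 zmaxL [0.71  0.069 0.024] R [0.719 0.056 0.023]
s 0.72 14 0.04854496527703289 0.06154053786036551 zmaxL [0.727 0.062 0.023] R [0.723 0.049 0.024]
s 0.73 9 0.05437698146538583 0.05871966399727557 zmaxL [0.738 0.059 0.023] R [0.731 0.054 0.024]
```

Tray centre y is about -0.038 and the guides' centre about -0.037, with clearance on both sides. The stop was a start-up transient from friction, so continue with a higher threshold.

```bash
python3 - <<'E'
from h import *
np.set_printoptions(precision=3,suppress=True)
def st(n):
    s=sensors.sense(); print(n,round(s["time_s"],2),s["tool_pos"],s["ft_force"],round(s["grip_width"],4),s["grip_force"])
r=np.radians
h=np.array([.729,-.037]); a=1.6; d=np.array([np.cos(r(a)),np.sin(r(a))])
g=h-d*.075
c=env.move_l([*(g-d*.015),.037],.05,contact_N=30); st(f"near {c}")
if not c:
    c=env.move_l([*(g+d*.008),.037],.02,contact_N=20); st(f"home {c}")
E
```

```text
near True 9.66 [ 0.503 -0.044  0.037] [-0.782 -0.281  4.878] 0.0216 40.024210810661316
```

```bash
python3 - <<'E'
from h import *
np.set_printoptions(precision=4,suppress=True)
z=np.load("w1.npz"); W=cloud("wrist",z["d"],z["P"]); T=cloud("top",np.load("top0.npy"))
for n,C in (("w",W),("t",T)):
    for x in np.arange(.64,.78,.008):
        m=(C[...,0]>x)&(C[...,0]<x+.008)&(abs(C[...,1]+.037)<.06)
        m2=(C[...,0]>x)&(C[...,0]<x+.008)&(abs(C[...,1]-.13)<.03)
        print(n,round(x,3),m.sum(),np.percentile(C[m][:,2],[5,50,95]) if m.sum() else "", np.median(C[m2][:,2]) if m2.sum() else "")
s=sensors.sense(); print(s["joint_torque"],s["moment"],s["tcp_rot"])
S=cv2.imread("pics/scene3.png"); a=S[205:250,205:250]
b=cv2.imread("pics/top3.png")[120:215,235:325]
cv2.imwrite("pics/c.png",np.hstack([cv2.resize(a,(400,400),interpolation=cv2.INTER_CUBIC),cv2.resize(b,(400,400),interpolation=cv2.INTER_CUBIC)]))
E
```

```text
w 0.64 209 [0.0003 0.0049 0.0099] 0.0008228756956415451
w 0.648 285 [0.0004 0.0057 0.0214] 0.0008621769193309925
w 0.656 190 [0.0004 0.0108 0.0217] 0.00044779063003475006
w 0.664 88 [-0.0005  0.0011  0.0027] 0.0012043956338302908
w 0.672 206 [-0.0005  0.0008  0.0024] 0.0006705994636546642
w 0.68 186 [-0.0006  0.001   0.0025] 0.0008601996830160386
w 0.688 213 [-0.0002  0.0009  0.0024] 0.0007444188192992085
w 0.696 183 [-0.0007  0.0008  0.0022] 0.0008717982786293765
w 0.704 192 [-0.0003  0.001   0.002 ] 0.0009388975327802584
w 0.712 191 [-0.0003  0.001   0.0025] 0.0009085430520068272
w 0.72 176 [-0.0006  0.0008  0.0023] 0.0005423891491251887
w 0.728 1727 [0.001  0.1392 0.1595] 0.00018854220291197876
w 0.736 508 [-0.0001  0.1602  0.1617] 0.0007487287292269329
w 0.744 528 [-0.      0.1605  0.166 ] 0.0007345304561545696
w 0.752 475 [-0.0001  0.1606  0.1671] 0.0011417628296815918
w 0.76 444 [0.0001 0.1605 0.1671] 0.001080863634412843
w 0.768 397 [-0.0001  0.1601  0.1667] 0.0008574289665541635
w 0.776 229 [-0.0005  0.0014  0.1615] 0.0006595096031420944
t 0.64 69 [-0.0031  0.0036  0.0085] -0
[... 446 characters left out ...]
70 [-0.005  -0.0006  0.004 ] -0.0002328204329055117
t 0.712 69 [-0.0041 -0.0005  0.0041] -0.0011136543794050269
t 0.72 70 [-0.0034  0.0003  0.0044] -0.0011911138744353789
t 0.728 314 [-0.002   0.136   0.1605] 0.0010631479383825804
t 0.736 182 [-0.0027  0.1575  0.1622] -0.00016642462428517746
t 0.744 161 [-0.0022  0.158   0.1655] 0.00030511826390378083
t 0.752 168 [-0.0045  0.1575  0.1657] 0.0003985037425555671
t 0.76 158 [-0.0032  0.1576  0.1668] -0.0002518668404323243
t 0.768 144 [-0.0025  0.1582  0.1662] -0.00041781919866468176
t 0.776 93 [0.1567 0.1608 0.1669] -0.0002485604869206792
[  0.267  -39.8434  20.8107   0.0657  -0.1163   0.051 ] [ 0.1649 -0.1745  0.0352] [-3.1393 -0.0178 -3.1152]
```

View pics/c.png

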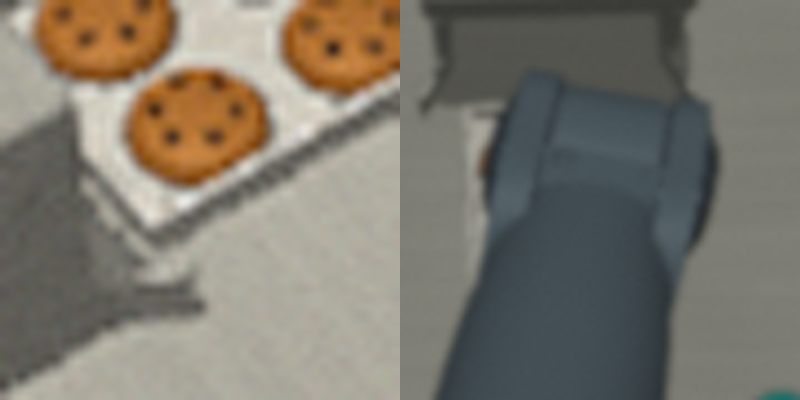

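No plate, step or visible obstruction at the mouth: bay floor is at 0, and the tray corner is about 3 cm inside the guide tip. I'll probe with small slow steps and read the sustained force.

```bash
python3 - <<'E'
from h import *
np.set_printoptions(precision=4,suppress=True)
def st(n):
    s=sensors.sense(); print(n,round(s["time_s"],2),s["tool_pos"],s["ft_force"],s["moment"],round(s["grip_width"],4))
    return s
r=np.radians
h=np.array([.729,-.037]); a=1.6; d=np.array([np.cos(r(a)),np.sin(r(a))])
g=h-d*.075
p0=g-d*(g[0]-.503)
for k in (1,2,3):
    env.move_l([*(p0+d*.003*k),.0375],.02)
    s=st(k)
    if np.linalg.norm(s["ft_force"][:2])>30: break
E
```

```text
1 9.94 [ 0.5032 -0.0434  0.0371] [-5.4474 -1.6073  8.6035] [-0.0526  0.5621 -0.0653] 0.0214
2 10.24 [ 0.505  -0.0431  0.0371] [-7.6486 -1.7436 10.4335] [-0.057   1.1327 -0.0583] 0.0215
3 10.54 [ 0.5076 -0.0429  0.0371] [-8.6386 -1.2455 11.1375] [ 0.0316  1.3797 -0.0014] 0.0216
```

The tray slides with about 8 N of friction, so the earlier stops were start-up spikes. Carry on, slightly higher in z to unload the tray.

```bash
python3 - <<'E'
from h import *
np.set_printoptions(precision=4,suppress=True)
def st(n):
    s=sensors.sense(); print(n,round(s["time_s"],2),s["tool_pos"],s["ft_force"],s["moment"],round(s["grip_width"],4))
    return s
r=np.radians
h=np.array([.729,-.037]); a=1.6; d=np.array([np.cos(r(a)),np.sin(r(a))])
O=[np.pi,0,r(180+a)]
g=h-d*.075
for t in (.12,.08,.04,.015):
    c=env.move_l([*(g-d*t),.0385],.04,O,contact_N=45); s=st((t,c))
    if c: break
E
```

```text
(0.12, False) 11.24 [ 0.533  -0.0422  0.0374] [ 0.9105  0.108  -5.2562] [0.0479 0.4542 0.001 ] 0.0215
(0.08, False) 12.39 [ 0.5738 -0.0413  0.0385] [-0.6383  0.0135 -4.6856] [-0.0083  0.4229 -0.0109] 0.0211
(0.04, False) 13.54 [ 0.6138 -0.0402  0.0385] [ 0.2426  0.6831 -4.6054] [ 0.0197  0.4526 -0.0323] 0.0214
(0.015, False) 14.32 [ 0.639  -0.0395  0.0384] [ 0.0925 -0.0661 -5.5119] [ 0.0317  0.3682 -0.0023] 0.0218
```

```bash
python3 - <<'E'
from h import *
np.set_printoptions(precision=4,suppress=True)
def st(n):
    s=sensors.sense(); print(n,round(s["time_s"],2),s["tool_pos"],s["ft_force"],s["moment"],round(s["grip_width"],4))
    return s
r=np.radians
h=np.array([.729,-.037]); a=1.6; d=np.array([np.cos(r(a)),np.sin(r(a))])
g=h-d*.075
c=env.move_l([*(g+d*.010),.0375],.025,contact_N=25); s=st(c)
if c:
    for k in (1,2,3,4):
        p=s["tool_pos"]; env.move_l([*(p[:2]+d*.002),.0372],.02); q=st(k)
        if q["ft_force"][0]<-22 : break
        s=q
E
```

```text
True 15.18 [ 0.6565 -0.0384  0.0372] [-0.8478 -0.1665  4.1571] [-0.0296 -0.1572 -0.1076] 0.0212
1 15.63 [ 0.6564 -0.0383  0.0371] [-8.114  -0.0765  5.2365] [-0.1401  0.9171 -0.0861] 0.0218
2 15.88 [ 0.6564 -0.0384  0.0371] [-7.0925  0.4022  5.4071] [-0.1128  0.8388 -0.0647] 0.0215
3 16.13 [ 0.6564 -0.0383  0.0372] [-6.807   0.1484  5.5573] [-0.1707  0.9278 -0.0926] 0.0216
4 16.38 [ 0.6564 -0.0383  0.0371] [-7.1494  0.4344  5.4858] [-0.0917  0.8815 -0.0677] 0.0216
```

```bash
python3 - <<'E'
from h import *
np.set_printoptions(precision=4,suppress=True)
def st(n):
    s=sensors.sense(); print(n,round(s["time_s"],2),s["tool_pos"],s["ft_force"],s["moment"],round(s["grip_width"],4))
    return s
r=np.radians
d=np.array([np.cos(r(1.6)),np.sin(r(1.6))]); p=sensors.sense()["tool_pos"]
env.move_l([*(p[:2]+d*.006),.0372],.03); st("push")
env.move_l([*p[:2],.0375],.03); st("relax")
env.ungrasp(); st("open")
env.move_l([*p[:2],.2],.2); 
# look at knob
env.movep([.50,-.24,.28],[np.pi,0,np.pi]); 
im,dd=camera("wrist"); P=camera_params("wrist")["pose"]; np.savez("w4.npz",im=im,d=dd,P=P); cv2.imwrite("pics/w4.png",im); st("look")
W=cloud("wrist",dd,P)
def sel(W,x0,x1,y0,y1,z0,z1):
    m=(W[...,0]>x0)&(W[...,0]<x1)&(W[...,1]>y0)&(W[...,1]<y1)&(W[...,2]>z0)&(W[...,2]<z1); return W[m]
def rect(P):
    q=cv2.minAreaRect((P[:,:2]*1000).astype(np.float32)); return len(P),np.round(q[0],1),np.round(q[1],1),round(q[2],2)
print("box",rect(sel(W,.48,.68,-.4,-.21,.065,.083)),"bar",rect(sel(W,.5,.65,-.4,-.21,.118,.14)),"handle",rect(sel(W,.6,.7,-.1,.03,.067,.085)))
for s in spot_point("wrist","set_mark")[:1]: print(s,onplane("wrist",s["xy"],.075))
for s in spot_point("wrist","knob_grip")[:1]: print(s,onplane("wrist",s["xy"],.114))
E
```

```text
push 16.67 [ 0.6565 -0.0383  0.0371] [-17.7935  -1.1995  12.5973] [-0.2177  2.7664 -0.132 ] 0.0218
relax 17.02 [ 0.6557 -0.0383  0.0371] [-3.1672 -1.1467 -0.0167] [-0.1917  0.8995 -0.0558] 0.0216
open 17.66 [ 0.6565 -0.0383  0.0375] [ 0.2145  0.5589 -0.1074] [-0.0207  0.0165 -0.0318] 0.0853
look 19.71 [ 0.5005 -0.239   0.2791] [-0.5996 -0.0129 -0.0751] [ 0.003  -0.0199 -0.0415] 0.0853
box (3972, array([ 576.3, -307.3]), array([128.1,  98.7]), 18.9) bar (659, array([ 576.7, -309.8]), array([57.4, 16.6]), 78.7) handle (357, array([655. , -39.7]), array([36.3, 21.6]), 2.36)
{'xy': [220.8, 251.1], 'p': 0.69} [ 0.6257 -0.2901  0.075 ]
{'xy': [201.1, 233.7], 'p': 0.88} [ 0.5774 -0.3085  0.114 ]
```

View pics/w4.png

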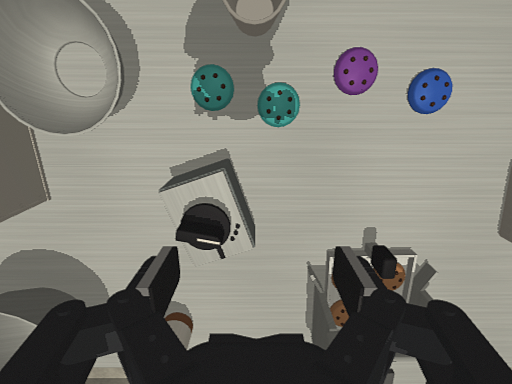

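The tray is in the bay (about (375,275)), with its handle at x=0.655 against 0.654 expected for home. The knob's white line ends at (222,240) toward the three dots, so the nose is at about +78.7° and the bar mark is at (222,251). Now grasp and press the knob.

```bash
cat > k.py <<'E'
from h import *
np.set_printoptions(precision=4,suppress=True)
def st(n):
    s=sensors.sense(); print(n,round(s["time_s"],2),s["tool_pos"],np.degrees(s["tcp_rot"][2]).round(1),s["ft_force"],s["moment"],round(s["grip_width"],4),round(s["grip_force"],1),flush=True)
    return s
r=np.radians; O=lambda a:[np.pi,0,r(a-180)]
X=[.577,-.308]
E
python3 - <<'E'
from k import *
env.movep([*X,.18],O(78.7)); env.move_l([*X,.099],.12); st("down")
env.grasp(60); st("grasp")
for z in (.093,.089,.086):
    env.move_l([*X,z],.03); s=st(z)
    if s["ft_force"][2]>22: break
E
```

```text
down 21.9 [ 0.5775 -0.3083  0.1   ] -101.3 [0.241  0.0186 0.5587] [-0.0186  0.0589 -0.0107] 0.0856 0.0
grasp 22.54 [ 0.5768 -0.308   0.0993] -101.3 [-0.926   0.8521  3.385 ] [ 0.083   0.314  -0.0154] 0.015 60.5
0.093 22.89 [ 0.5769 -0.308   0.0937] -101.3 [-3.1686  1.1264  7.1294] [ 0.2909  0.7028 -0.0337] 0.0149 61.3
0.089 23.18 [ 0.5769 -0.308   0.0901] -101.3 [-3.1463  1.1743  9.0058] [ 0.4268  0.7173 -0.0181] 0.015 61.5
0.086 23.43 [ 0.577  -0.3081  0.0892] -101.3 [-6.9283  4.0697 18.2697] [ 0.8633  1.4806 -0.0368] 0.0153 62.8
```

Bottomed out: 10.1 mm of travel, 18 N. Turn clockwise, pressed, in steps while watching the moment.

```bash
python3 - <<'E'
from k import *
for a in (64,50,35,19.2):
    env.move_l([*X,.0865],.03,O(a)); s=st(a)
    if abs(s["moment"][2])>1.2: print("high"); break
E
```

```text
64 23.83 [ 0.5768 -0.308   0.0892] -116.0 [-6.0493  3.2168 16.1266] [ 0.6922  1.3388 -0.0284] 0.0152 62.4
50 24.23 [ 0.5767 -0.308   0.0892] -130.0 [-6.7033  3.1288 16.9201] [ 0.7276  1.4003 -0.07  ] 0.0152 62.5
35 24.63 [ 0.5766 -0.3079  0.0892] -145.0 [-6.4069  3.5098 17.3057] [ 0.7907  1.5002 -0.0058] 0.015 62.6
19.2 25.06 [ 0.5766 -0.3078  0.0892] -160.8 [-6.6415  3.6708 16.0832] [ 0.8293  1.541  -0.0233] 0.0154 62.7
```

```bash
python3 - <<'E'
from k import *
env.move_l([*X,.0993],.03); st("up")
env.ungrasp(); st("open")
env.move_l([*X,.2],.2)
env.movep([.50,-.2,.32],[np.pi,0,np.pi])
im,dd=camera("wrist"); P=camera_params("wrist")["pose"]; cv2.imwrite("pics/w5.png",im)
W=cloud("wrist",dd,P); st("look")
def sel(W,x0,x1,y0,y1,z0,z1):
    m=(W[...,0]>x0)&(W[...,0]<x1)&(W[...,1]>y0)&(W[...,1]<y1)&(W[...,2]>z0)&(W[...,2]<z1); return W[m]
def rect(P):
    q=cv2.minAreaRect((P[:,:2]*1000).astype(np.float32)); return len(P),np.round(q[0],1),np.round(q[1],1),round(q[2],2),np.median(P[:,2]).round(4)
print("box",rect(sel(W,.48,.68,-.4,-.21,.065,.083)),"bar",rect(sel(W,.5,.65,-.4,-.21,.11,.14)),"handle",rect(sel(W,.6,.7,-.1,.03,.067,.085)))
E
```

```text
up 25.63 [ 0.5765 -0.3078  0.0992] -160.8 [-3.3665  1.5989  4.5585] [ 0.2745  0.8223 -0.0387] 0.015 62.0
open 26.32 [ 0.577  -0.308   0.0993] -160.8 [-0.1341 -0.8059 -0.1461] [-0.0147  0.0529 -0.0107] 0.0852 0.0
look 27.77 [ 0.4999 -0.2004  0.3177] -180.0 [ 0.1381 -0.538  -0.1144] [ 0.0004 -0.0014  0.0074] 0.0854 0.0
box (3321, array([ 575.2, -307.4]), array([127.3,  97.5]), 18.87, np.float64(0.0753)) bar (615, array([ 574.3, -308.7]), array([56.9, 16.5]), 19.73, np.float64(0.1269)) handle (108, array([642.5, -37. ]), array([23.6, 15.3]), 43.57, np.float64(0.0746))
```

View pics/w5.png

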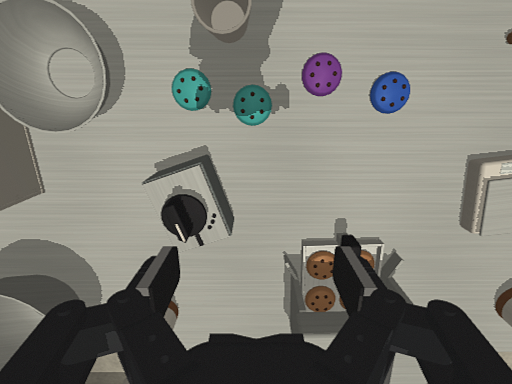

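The knob is up (top at 0.127 m, as before), its bar at 19.7° against the box's 18.9°, and the white line at (182,233) points to the bar mark (199,240). The tray is still home with its cookies, and the arm is clear.

```bash
python3 -c "
from h import *
print(env.finish_job())"
```

```text
the job is handed in; nothing more can be done
None
```

I handed the job in at about 28 s of robot time: the tray is home against the back stop, with three cookies clearly seen on it and the fourth behind a finger in the last picture. The selector knob was pressed and turned clockwise to face the bar mark and has sprung back up, and the arm is clear of everything.

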